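Reload the bench stapler from the strip bin

TASK

Reload the empty bench stapler: slide its red hood all the way back by the black knob, then fetch the staple strip out of the deep blue bin and lay it, legs down, in the stapler's channel between the brass spring follower and the steel nose, pushing the follower back with the strip to make room. Let go so that the strip lies down on the channel floor with the follower pressing it against the nose, then slide the hood fully home over it. Leave the things lying around where they are.

Things in the scene. Friction and masses are not known exactly. Their poses are not given: they have to be found in the camera images.
- staple_strip: stick of wide steel staples glued together, a grey bar 12 mm wide (x) x 70 mm long (y) x 38 mm high (z), 0.06 kg, the same either way round; origin at the centre of its underside. It stands, legs down, on the floor of the blue bin, roughly along the bin's y axis
- strip_bin: deep narrow blue sheet-steel bin fixed to the bench, 88 mm (x) x 108 mm (y) outside, 92 x 112 mm over the rolled rim, 88 mm high, open on top, straight walls; origin at the centre of its underside. Its inner floor is 5 mm above the bench. Two low foot straps, 3 mm thick, reach 56 mm either side in x
- bin_mouth (a point): centre of the bin's mouth, level with its rim 88 mm above the bench; axes as the bin's. Inside, the bin is only 80 mm wide (x) and 100 mm long (y) from rim to floor, 83 mm deep: a fully open gripper does not go in; go in with the fingers shut and open them a little above the strip
- bench_stapler: bench stapler fixed to the bench: dark base plate 74 mm wide, y = -109 to +153 mm; origin on its underside below the strip's seat. Steel channel along y, floor 22 mm above the bench, 15 mm wide, walls 13 mm high over the floor, then flaring out up to 18 mm. Green driving head with black cap at y = -107 to -67 mm, 92 mm high
- seat (a point): middle of the place where the strip belongs, on the channel floor: the loaded strip's origin lies here, its length along y, its front end against the nose face (35 mm towards -y); axes as the stapler's
- follower (a joint): travel of the brass follower block in the channel, m: 0 at rest, up to 0.040 pushed back (towards the stapler's +y). A spring pushes it towards the nose with 1.5 N at rest and 40 N per metre more. At 0 only 52 mm are free between it and the nose; with the strip loaded it reads about 0.018
- follower_face (a point): middle of the upper part of the follower's flat front face, 30 mm above the channel floor; the block is 12 mm wide and its face reaches from 2 to 40 mm above the channel floor, so above the nose's top
- hood (a joint): slide of the red hood along the stapler's y, m: 0 = fully home over the strip's place, 0.095 = fully back, channel clear (front edge at the stapler's y = +60 mm). Stays where it is left (about 2 N of friction). The hood is 84 mm long, 36 mm wide, its top 67 mm above the bench, its underside 42 mm above the channel floor
- hood_knob (a point): centre of the upright black knob on the hood, a cylinder 16 mm in diameter and 24 mm high (top 91 mm above the bench); this point is 13 mm above the hood's top and moves with the hood
- cork_block: brown wooden sanding block, 58 x 100 x 34 mm, loose bystander, origin at the centre of its underside
- sanding_block: black sanding block, 64 x 115 x 43 mm, loose bystander, origin at the centre of its underside
- carpenter_pencil: red carpenter pencil, 15 x 130 x 7 mm, loose bystander, origin at the centre of its underside
- nose (a point): middle of the upper edge of the steel nose's flat end face, which closes the channel 35 mm from the seat towards -y; the nose's flat top lies 17 mm above the channel floor and runs 30 mm further towards -y, up to near the green head; axes as the stapler's
Mind the look-alikes: they are no part of the job. Of the things that look like the strip_bin, the smaller one is meant.

How it is judged:
On the way, in this order (a step that is already met when the one before it is completed fails the run):
1. the hood is slid back at least 85 mm while the strip is still in the bin (value of joint hood above 0.085 m and z of staple_strip in the frame of strip_bin below 0.03 m), for 0.1 s.
2. the strip is lifted clear out of the bin (z of staple_strip in the frame of strip_bin above 0.09 m), for 0.1 s.
3. the strip lies in the channel, pressed against the nose by the follower, the hood still back (x of staple_strip in the frame of seat between -0.003 and 0.003 m and y of staple_strip in the frame of seat between -0.003 and 0.003 m and z of staple_strip in the frame of seat below 0.003 m and contact force between staple_strip and the fingers below 0.1 N and value of joint follower above 0.014 m and value of joint hood above 0.07 m), for 0.2 s.
At the end, for the whole second after the job is handed in: The strip rests legs down on the channel floor within 3 mm of its seat (across, along and in height) and in line with the channel (within 0.1 rad, upright within 0.2 rad), still, with the follower pushed back at least 14 mm by it, and the hood is home within 5 mm (value of joint hood below 0.005 m and x of staple_strip in the frame of seat between -0.003 and 0.003 m and y of staple_strip in the frame of seat between -0.003 and 0.003 m and z of staple_strip in the frame of seat below 0.003 m and angle between the y axis of staple_strip and the y axis of seat, either way round below 0.1 rad and angle between staple_strip's own z axis and vertical below 0.2 rad and value of joint follower above 0.014 m and linear speed of staple_strip below 0.02 m/s); the robot touches nothing.
It fails at once if a bystander is pushed more than 30 mm (distance of any of cork_block, sanding_block, carpenter_pencil from where it was at the start of the episode above 0.03 m).
It also fails if it takes over 66 s, if anything falls off the work surface, if the arm or the gripper's body presses on something with over 40 N, if the wrist force passes 120 N, or if a joint passes its speed limit or range.

ROBOT

A 6-joint arm with a two-finger parallel gripper is mounted at the origin on a cart in front of the work surface, level with it; the furniture and walls round the work are solid. World frame = base frame: x ahead of the robot, y to its left, z up, the work surface at z = 0. Lengths are in m, angles in rad, forces in N, time in s.
With the tool pointing down it reaches from about 0.375 to 0.925 m from the base axis. Payload 5.7 kg.
Tool frame: the origin (TCP) lies at the very end of the fingers, on their centre line; the grasp point (between the pads) lies 19 mm behind it; z points along the fingers, y is the line along which they close (so a half turn about z gives the same grasp; the last joint's range is limited). The gripper opens to 88 mm and grips with 3 to 60 N. Pads are 20 mm wide; open, the fingers measure 115 mm over their backs; the gripper's body (75 mm by 178 mm) begins 61 mm behind the grasp point.
Start: joints at [-1.433, 0.359, 1.51, -0, 1.272, -0.115], TCP at [0.15, -0.581, 0.223] pointing down, gripper open.
Joint ranges: [-2.97, 2.97], [-1.01, 2.36], [0.21, 2.38], [-0.96, 4.11], [0.2, 2.71], [-2.98, 2.98]. Speed limits (rad/s): [2.39, 2.39, 3.14, 3.14, 3.14, 3.14].

INTERFACE

Orientations are given as a unit quaternion [x, y, z, w].
In Python, from bench import bot gives the robot as it stands.
- The arm moves only by the tool step_arm, never from a script. Its arguments are lists of equal length, an entry for each row: "fingers": the closure, from 0 (fully open) to 1 (shut); "dp": the shift along the world's x, y, z in cm, a list of three; "turn": the turn, a rotation vector about the world's x, y, z in degrees, a list of three. In form: {"fingers": [fingers, ...], "dp": [[x, y, z], ...], "turn": [[ax, ay, az], ...]}. A call has 1 to 10 rows; each row is the pose to reach, as a shift and turn from the pose commanded when the call began; what a row does not reach only later rows make up. A row lasts 1/12 s, in which the tool goes at most 41.7 mm and 7.16 degrees, less where a joint would pass 70% of its speed; a pose out of reach is approached as far as the arm can. A call with a gripper value outside its range is refused whole. The fingers move at their own pace and stop on an object; the grip force is fixed at half the most. Time passes only in rows, so rows that repeat a pose let the fingers close. It gives the time, the measured TCP pose, the force, the opening and the grip force at its end, in the units of the state.
- bot.state(): the state, without advancing time (a new reading comes with each control period).
- bot.grab_frame(name): name is "scene" or "side" or "wrist"; returns a dict with "image" (384x512x3 uint8, red, green, blue), "mtx" (3x3 intrinsics, pixels), "view" (4x4, takes a point from world to camera coordinates). Camera axes: x right, y up, looking along -z (the intrinsics and any distortion apply to the point x, -y, -z); pixel columns grow to the right and rows downward; lengths in m; the calibration is good to about 2 mm. The wrist camera is an equidistant fisheye: a pixel r from the principal point sees the ray r / f radians off the axis. A picture is of the moment at which its call begins. There is no depth.
- bot.close_job(): hands the job in; it is judged then, once.
The state is a dict: "time": time; "qpos": joint angles; "qvel": joint speeds; "effort": joint torques, N m; "position": TCP position; "eef_rot": TCP orientation; "wrist_force": force on the tool from outside, world axes, zero at the start; "torque": the same for the moment, N m; "grip_width": finger opening in m; "grasp_force": force on a finger pad.
Only numpy, scipy, OpenCV 4.12 (cv2) and the standard library are available. Lean on these libraries where they do the work, as an engineer would, in place of code of your own. Each camera call takes 0.05 s, during which the arm holds its last target. There are 200 camera calls.

## Working session

There is one attempt and no reset: what is moved stays moved. The work goes in short steps, Python scripts to look and compute and a tool call to move; the robot and the scene stay as the last step left them, time stands still between calls to the robot, and variables do not carry over. Pictures are saved under pics/ and viewed, at most 13 in all, crops included, and the job is handed in when it is done.

Besides the shell and the picture viewer there is one more tool, called by a JSON object that holds its "name" and its "arguments". step_arm: Moves the arm, as the interface text tells. Its arguments: {"type":"object","properties":{"fingers":{"type":"array"},"dp":{"type":"array"},"turn":{"type":"array"}},"required":["fingers","dp","turn"]}

```bash
mkdir -p pics; cat > h.py <<'E'
import numpy as np, cv2
from bench import bot
def grab(n,f):
    g=bot.grab_frame(n); cv2.imwrite(f,g["image"][:,:,::-1]); np.savez(f[:-4]+".npz",**g); return g
def ray(g,uv):
    K=np.array(g["mtx"]);V=np.array(g["view"])
    d=np.array([(uv[0]-K[0,2])/K[0,0],-(uv[1]-K[1,2])/K[1,1],-1.])
    R=V[:3,:3]; return -R.T@V[:3,3], R.T@d
def hit(g,uv,z):
    o,d=ray(g,uv); return (o+d*(z-o[2])/d[2])
def proj(g,p):
    K=np.array(g["mtx"]);V=np.array(g["view"]);c=V[:3,:3]@np.array(p)+V[:3,3]
    return K[0,0]*c[0]/-c[2]+K[0,2], K[1,1]*-c[1]/-c[2]+K[1,2]
E
python3 - <<'E'
from h import *
a=grab("scene","pics/s0.png");b=grab("side","pics/d0.png");w=grab("wrist","pics/w0.png")
im=np.hstack([x["image"] for x in (a,b)])
cv2.imwrite("pics/both.png",cv2.resize(np.vstack([a["image"],b["image"]]),(800,600))[:,:,::-1]) 
for g in (a,b,w): print(np.round(g["mtx"],1).tolist(),np.round(g["view"],3).tolist(),[k for k in g])
print(bot.state())
E
```

```text
[[440.8, 0.0, 261.4], [0.0, 440.8, 192.3], [0.0, 0.0, 1.0]] [[-0.671, -0.742, -0.016, 0.404], [0.498, -0.466, 0.731, -0.279], [-0.55, 0.483, 0.682, -0.943], [0.0, 0.0, 0.0, 1.0]] ['image', 'mtx', 'view']
[[359.6, 0.0, 251.8], [0.0, 359.6, 195.2], [0.0, 0.0, 1.0]] [[-0.975, -0.221, -0.005, 0.541], [0.077, -0.361, 0.929, -0.105], [-0.207, 0.906, 0.369, -1.123], [0.0, 0.0, 0.0, 1.0]] ['image', 'mtx', 'view']
[[297.3, 0.0, 254.1], [0.0, 297.3, 190.9], [0.0, 0.0, 1.0]] [[0.25, -0.968, -0.003, -0.599], [0.93, 0.24, -0.279, 0.033], [0.271, 0.067, 0.96, -0.392], [0.0, 0.0, 0.0, 1.0]] ['image', 'mtx', 'view']
{'time': 0.15, 'qpos': array([-1.43309972e+00,  3.59330032e-01,  1.51116763e+00,  1.31930722e-05,
        1.27249482e+00, -1.15129540e-01]), 'qvel': array([-1.84784471e-04, -2.46981616e-03, -4.00780957e-03, -8.06826526e-05,
        1.35677977e-03,  1.56416302e-04]), 'effort': array([ 1.80166455e-03, -5.15756142e+01, -2.71009272e+01,  6.75592362e-02,
        3.05616483e-02, -7.92352807e-05]), 'position': array([ 0.14999269, -0.58040997,  0.22201453]), 'eef_rot': array([ 9.92020504e-01,  1.26074699e-01, -1.59392851e-06, -6.99944676e-04]), 'wrist_force': array([-0.43888293,  0.28993604, -0.46767563]), 'torque': array([ 0.01306649,  0.04055591, -0.01576309]), 'grasp_force': 0.0, 'grip_width': 0.087796214958852}
```

View pics/s0.png

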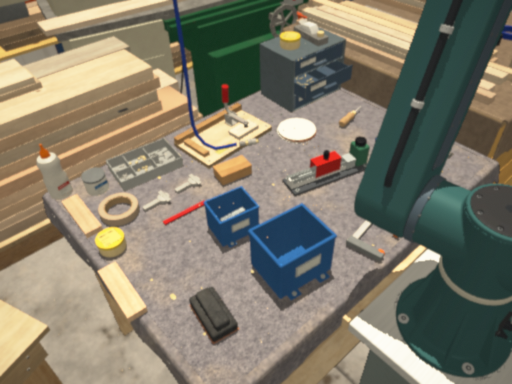

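View pics/d0.png

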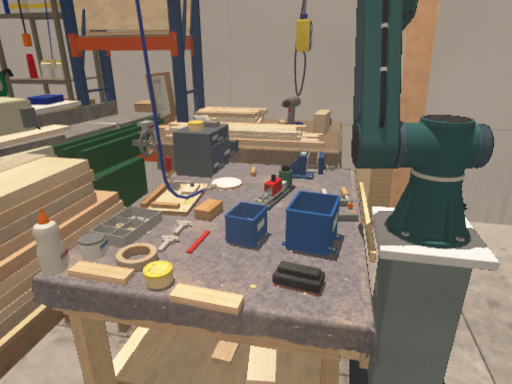

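Both views show two blue bins. The small one is at scene (233,215) and holds a light bar; the big one at (292,250) is the look-alike. The stapler is at (325,172) with its red hood at (325,163) and its head at (358,150). I choose the smaller bin and will check it in a close crop.

```bash
python3 - <<'E'
import cv2,numpy as np
a=cv2.imread("pics/s0.png")
c1=cv2.resize(a[178:254,190:285],None,fx=4,fy=4,interpolation=cv2.INTER_CUBIC)
c2=cv2.resize(a[130:206,275:380],None,fx=4,fy=4,interpolation=cv2.INTER_CUBIC)
cv2.imwrite("pics/c0.png",np.hstack([c1,c2])); print(c1.shape,c2.shape)
from h import *
g=np.load("pics/s0.npz"); d=np.load("pics/d0.npz")
for n,x in(("scene",g),("side",d)): print(n,ray(x,(0,0))[0])
E
```

```text
(304, 380, 3) (304, 420, 3)
scene [-0.10857678  0.62520474  0.85304965]
side [0.30326538 1.09902038 0.51577114]
```

View pics/c0.png

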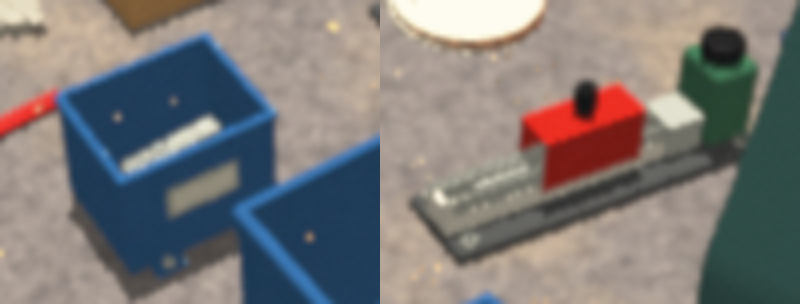

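The crop shows the strip standing in the small bin (crop (170,145)), so the choice is confirmed. The stapler's hood is home next to the pale nose. I'll fit both poses now.

```bash
cat >> h.py <<'E'
from scipy.optimize import least_squares
def fitpose(P,uv,g,x0,pr=None):
    P=np.array(P,float);uv=np.array(uv,float); pr=pr or proj
    def f(p):
        c,s=np.cos(p[2]),np.sin(p[2])
        return np.concatenate([np.array(pr(g,[p[0]+c*q[0]-s*q[1],p[1]+s*q[0]+c*q[1],q[2]]))-u for q,u in zip(P,uv)])
    r=least_squares(f,x0); return r.x,r.fun.reshape(-1,2)
E
python3 - <<'E'
from h import *
g=np.load("pics/s0.npz")
L=lambda x,y:(190+x/4-.4,178+y/4-.4); R=lambda x,y:(275+(x-380)/4-.4,130+y/4-.4)
B=[L(60,97),L(207,37),L(274,112),L(122,182)]
S=[R(523,120),R(620,86),R(645,110),R(545,140)]
for u in B: print("rim",hit(g,u,.088).round(4))
for u in S: print("hood",hit(g,u,.067).round(4))
print("knobtop",hit(g,R(586,86),.091), "plate", hit(g,R(412,203),.008),hit(g,R(462,262),.008))
print("strip ends top", hit(g,L(125,160),.043),hit(g,L(218,120),.043))
print("bigbin rim",hit(g,(250,231),.11),hit(g,(335,240),.11))
E
```

```text
rim [0.5793 0.2105 0.088 ]
rim [0.5591 0.1075 0.088 ]
rim [0.4782 0.1217 0.088 ]
rim [0.4958 0.227  0.088 ]
hood [ 0.5313 -0.1239  0.067 ]
hood [ 0.5102 -0.2035  0.067 ]
hood [ 0.4797 -0.1952  0.067 ]
hood [ 0.5055 -0.1188  0.067 ]
knobtop [ 0.50759964 -0.16088485  0.091     ] plate [ 0.56855555 -0.05195932  0.008     ] [ 0.5001577  -0.03409299  0.008     ]
strip ends top [0.54515068 0.19031598 0.043     ] [0.53211838 0.12365021 0.043     ]
bigbin rim [0.41306038 0.20398776 0.11      ] [0.26500641 0.08401337 0.11      ]
```

{"name": "step_arm", "arguments": {"fingers": [1,1,1,1,1,1,1,1,1,1], "dp": [[4,4.8,1],[7,8.4,1.5],[9.5,11.4,2],[12,14.5,2],[14.5,17.4,3],[17,20.4,3],[19.5,23.4,3],[22,26.4,3],[24.5,29.4,3],[27,32.4,3]], "turn": [[0,0,6],[0,0,12],[0,0,18],[0,0,24],[0,0,30],[0,0,36],[0,0,42],[0,0,48],[0,0,54],[0,0,59]]}}

```text
time: 0.98
position: [0.4163, -0.2605, 0.2527]
eef_rot: [0.8, 0.6, -0.0, 0.0]
wrist_force: [0.3, -1.1, -0.7]
grip_width: 0.0248
grasp_force: 0.0
```

{"name": "step_arm", "arguments": {"fingers": [1,1,1,1,1,1], "dp": [[2.5,3,0],[5,6,0],[8,9.6,0],[8,9.6,0],[8,9.6,0],[8,9.6,0]], "turn": [[0,0,0],[0,0,0],[0,0,0],[0,0,0],[0,0,0],[0,0,0]]}}

```text
time: 1.48
position: [0.4951, -0.1664, 0.2523]
eef_rot: [0.801, 0.599, -0.001, -0.0]
wrist_force: [-0.6, -0.9, -0.5]
grip_width: 0.0006
grasp_force: 0.0
```

```bash
python3 - <<'E'
from h import *
w=grab("wrist","pics/w1.png");a=grab("scene","pics/s1.png")
x=cv2.resize(w["image"],(800,600),interpolation=cv2.INTER_CUBIC); cv2.imwrite("pics/w1b.png",x[:,:,::-1])
E
```

```text
(no output)
```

View pics/w1b.png

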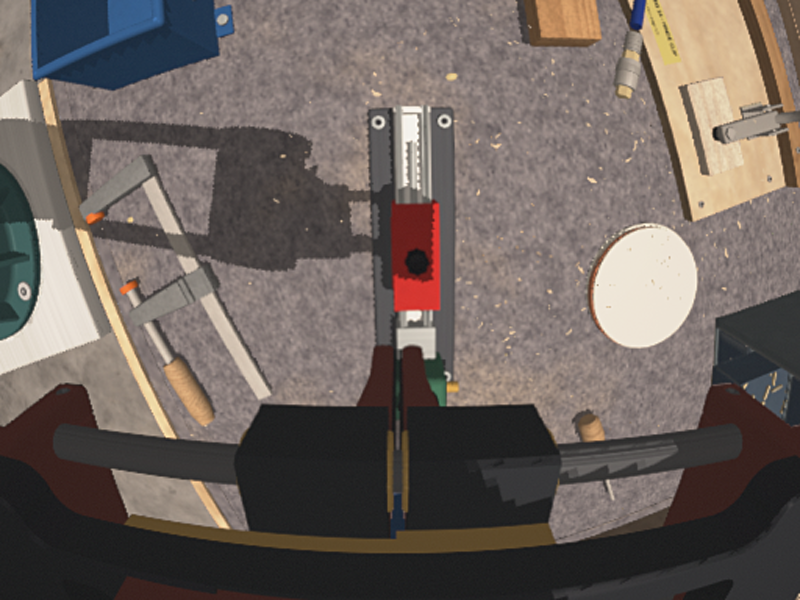

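The wrist view shows the stapler upright in the frame. The plate end corners are at (369,107) and (454,107), the hood top spans (390..439, 205..309) with the knob at (417,264), and the nose top is at (417,342). The shut fingertips are at (400,350).

```bash
cat >> h.py <<'E'
def fray(g,uv):
    K=np.array(g["mtx"]);V=np.array(g["view"])
    m=np.array([(uv[0]-K[0,2])/K[0,0],(uv[1]-K[1,2])/K[1,1]]);t=np.linalg.norm(m)
    s=np.sin(t)/t if t>1e-9 else 1
    d=np.array([m[0]*s,-m[1]*s,-np.cos(t)]); R=V[:3,:3]; return -R.T@V[:3,3],R.T@d
def fhit(g,uv,z):
    o,d=fray(g,uv); return o+d*(z-o[2])/d[2]
def fproj(g,p):
    K=np.array(g["mtx"]);V=np.array(g["view"]);c=V[:3,:3]@np.array(p)+V[:3,3]
    r=np.hypot(c[0],c[1]);t=np.arctan2(r,-c[2]); return K[0,0]*t*c[0]/r+K[0,2],K[1,1]*t*-c[1]/r+K[1,2]
E
python3 - <<'E'
from h import *
g=np.load("pics/w1.npz"); k=512/800
im=g["image"].astype(int)
for n,u,z in [("plateL",(369,107),.008),("plateR",(454,107),.008),("hoodBL",(391,204),.067),("hoodBR",(435,203),.067),("hoodFL",(393,309),.067),("hoodFR",(440,309),.067),("knob",(417,266),.091),("noseFL",(397,329),.039),("noseFR",(436,329),.039)]:
    print(n,fhit(g,(u[0]*k,u[1]*k),z).round(4))
red=((im[...,0]>150)&(im[...,1]<70)&(im[...,2]<70)).astype(np.uint8)
red[:120]=0;red[210:]=0;red[:,:230]=0;red[:,300:]=0
for r in range(136,200,8):
    c=np.where(red[r])[0]; 
    if len(c): print(r,c.min(),c.max()+1,fhit(g,(c.min(),r),.067)[:2].round(4),fhit(g,(c.max()+1,r),.067)[:2].round(4))
# plate edges along rows
gr=im.sum(2)
for r in (75,90,105,120):
    d=np.diff(gr[r].astype(float)); print(r,[ (i+230,int(d[230+i])) for i in range(70) if abs(d[230+i])>60])
E
```

```text
plateL [ 0.509  -0.0348  0.008 ]
plateR [ 0.5794 -0.0549  0.008 ]
hoodBL [ 0.505  -0.1178  0.067 ]
hoodBR [ 0.5368 -0.1263  0.067 ]
hoodFL [ 0.483  -0.1969  0.067 ]
hoodFR [ 0.5185 -0.2074  0.067 ]
knob [ 0.511  -0.1637  0.091 ]
noseFL [ 0.4784 -0.2235  0.039 ]
noseFR [ 0.5106 -0.2331  0.039 ]
136 277 281 [ 0.5332 -0.1327] [ 0.5377 -0.134 ]
144 277 281 [ 0.5306 -0.1419] [ 0.5352 -0.1432]
152 276 281 [ 0.5269 -0.1508] [ 0.5326 -0.1524]
160 277 281 [ 0.5255 -0.1604] [ 0.5301 -0.1617]
168 277 281 [ 0.5229 -0.1697] [ 0.5275 -0.1711]
176 252 281 [ 0.4914 -0.1708] [ 0.5249 -0.1806]
184 252 281 [ 0.4886 -0.1803] [ 0.5223 -0.1902]
192 252 281 [ 0.4857 -0.19  ] [ 0.5197 -0.2   ]
75 [(234, -78), (235, -146), (237, 99), (238, 189), (239, 67), (244, -167), (245, -186), (248, -86), (251, 134), (252, 88), (255, 68), (256, 168), (266, -261), (267, -128), (268, 73), (269, 149), (270, -219), (272, 98), (274, -120), (275, -95), (279, 72), (280, 307), (282, -120), (284, 87), (285, 106), (287, -200), (288, -159), (290, 87)]
90 [(234, -83), (235, -122), (249, -100), (251, 123), (252, 126), (256, 172), (257, 103), (261, -73), (262, -91), (263, 204), (266, -257), (267, -99), (269, 196), (270, -137), (271, -85), (273, 129), (275, -200), (290, 200)]
105 [(235, -212), (249, -105), (251, 116), (252, 128), (256, 104), (257, 159), (259, -78), (260, -245), (262, 103), (263, 141), (264, -63), (266, -140), (267, -72), (269, 136), (271, -98), (273, 168), (275, -272), (290, 137)]
120 [(236, -188), (243, -80), (252, 124), (253, 85), (256, -64), (261, -63), (263, 187), (265, -88), (266, 293), (268, -213), (271, -107), (273, 146), (274, 73), (275, -236), (276, -72), (290, 90), (291, 66)]
```

{"name": "step_arm", "arguments": {"fingers": [1,1,1,1,1,1,1,1,1], "dp": [[0.8,-2.6,0],[0.8,-2.6,-4],[0.8,-2.6,-8],[0.8,-2.6,-11],[0.8,-2.6,-14],[0.8,-2.6,-16],[0.8,-2.6,-17.3],[0.8,-2.6,-17.3],[0.8,-2.6,-17.3]], "turn": [[0,0,0],[0,0,0],[0,0,0],[0,0,0],[0,0,0],[0,0,0],[0,0,0],[0,0,0],[0,0,0]]}}

```text
time: 2.33
position: [0.5023, -0.1934, 0.0793]
eef_rot: [0.802, 0.597, -0.0, -0.001]
wrist_force: [0.8, 0.5, 0.5]
grip_width: 0.0006
grasp_force: 0.0
```

{"name": "step_arm", "arguments": {"fingers": [1,1,1,1,1,1,1,1,1,1], "dp": [[0.2,0.8,0],[0.5,1.8,0],[0.8,3,0],[1.1,4.2,0],[1.4,5.4,0],[1.8,6.6,0],[2.1,7.8,0],[2.4,9,0],[2.7,9.8,0],[2.7,9.8,0]], "turn": [[0,0,0],[0,0,0],[0,0,0],[0,0,0],[0,0,0],[0,0,0],[0,0,0],[0,0,0],[0,0,0],[0,0,0]]}}

```text
time: 3.17
position: [0.526, -0.1103, 0.0804]
eef_rot: [0.797, 0.604, -0.013, 0.009]
wrist_force: [-25.0, -76.9, 6.7]
grip_width: 0.0005
grasp_force: 39.6
```

{"name": "step_arm", "arguments": {"fingers": [1,1,1], "dp": [[0.1,0.3,0],[0.1,0.5,0],[0.1,0.5,0]], "turn": [[0,0,0],[0,0,0],[0,0,0]]}}

```text
time: 3.42
position: [0.5261, -0.1099, 0.0805]
eef_rot: [0.797, 0.604, -0.015, 0.011]
wrist_force: [-29.7, -93.2, 6.2]
grip_width: 0.0006
grasp_force: 47.4
```

{"name": "step_arm", "arguments": {"fingers": [1,1,1,1,1,1,1,1], "dp": [[-0.3,-1,0],[-0.6,-2.3,0],[-0.9,-3.3,0],[-0.9,-3.3,4],[-0.9,-3.3,8],[-0.9,-3.3,12],[-0.9,-3.3,15],[-0.9,-3.3,15]], "turn": [[0,0,0],[0,0,0],[0,0,0],[0,0,0],[0,0,0],[0,0,0],[0,0,0],[0,0,0]]}}

```text
time: 4.08
position: [0.5265, -0.1218, 0.236]
eef_rot: [0.801, 0.599, 0.003, 0.004]
wrist_force: [0.3, 0.1, 0.1]
grip_width: 0.0003
grasp_force: 0.0
```

```bash
python3 - <<'E'
from h import *
w=grab("wrist","pics/w2.png");a=grab("scene","pics/s2.png")
c=w["image"][20:245,170:340]; x=cv2.resize(c,None,fx=2.6,fy=2.6,interpolation=cv2.INTER_CUBIC); 
d=a["image"][130:206,280:385]; y=cv2.resize(d,(330,585*76//170),interpolation=cv2.INTER_CUBIC)
y=np.vstack([y,np.zeros((x.shape[0]-y.shape[0],330,3),np.uint8)])
cv2.imwrite("pics/w2b.png",np.hstack([x,y])[:,:,::-1]); print(x.shape)
print(bot.state()["position"],bot.state()["wrist_force"])
E
```

```text
(585, 442, 3)
[ 0.52333745 -0.12099879  0.23057746] [-0.34170669  0.04583164 -0.81120293]
```

View pics/w2b.png

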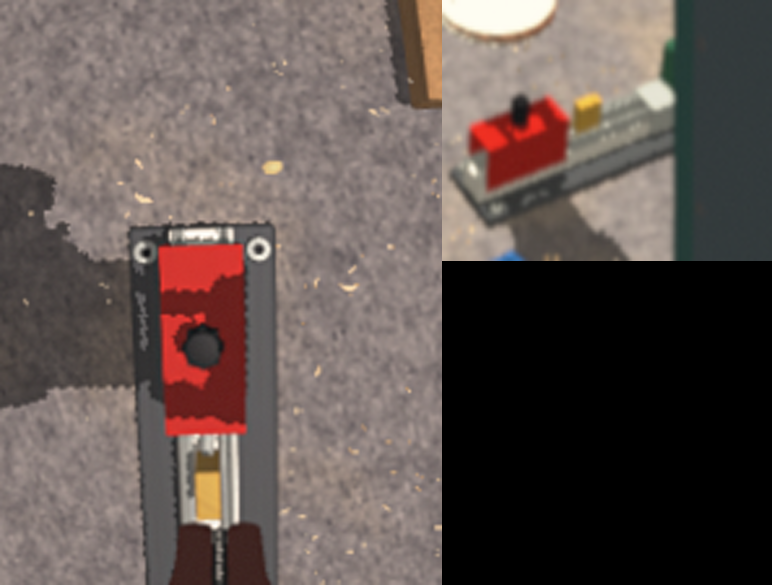

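The crop shows the hood back near the plate end, with its front edge at crop (166..246, 433) and knob at (203,345). The brass follower is at (208,495), clear in the channel. Next I compute the positions.

```bash
python3 - <<'E'
from h import *
g=np.load("pics/w2.npz")
F=lambda x,y:(170+x/2.6-.3,20+y/2.6-.3)
P={"plateL":((130,228),.008),"plateR":((274,225),.008),"hBL":((159,247),.067),"hBR":((243,244),.067),"hFL":((166,434),.067),"hFR":((246,431),.067),"knob":((203,348),.091),"folFrontL":((196,520),.062),"folFrontR":((221,520),.062),"folBackL":((195,473),.062),"folBackR":((220,472),.062)}
H={n:fhit(g,F(*u),z) for n,(u,z) in P.items()}
for n in H: print(n,H[n].round(4))
for a in (-15.3,):
    t=np.radians(a);xs=np.array([np.cos(t),np.sin(t)]);ys=np.array([-np.sin(t),np.cos(t)])
    for n in H: print(n,"along x_s",round(H[n][:2]@xs,4),"y_s",round(H[n][:2]@ys,4))
im=g["image"].astype(int).sum(2)
for r in (192,198,204,210,214):
    d=np.diff(im[r].astype(float)); print(r,[(i,int(d[i])) for i in range(215,290) if abs(d[i])>70])
o,_=fray(g,(0,0)); print(o, bot.state()["position"])
E
```

```text
plateL [ 0.5082 -0.0359  0.008 ]
plateR [ 0.5776 -0.0551  0.008 ]
hBL [ 0.5235 -0.0492  0.067 ]
hBR [ 0.5581 -0.0582  0.067 ]
hFL [ 0.502  -0.1288  0.067 ]
hFR [ 0.5365 -0.1377  0.067 ]
knob [ 0.5302 -0.093   0.091 ]
folFrontL [ 0.5021 -0.1738  0.062 ]
folFrontR [ 0.5133 -0.1772  0.062 ]
folBackL [ 0.5084 -0.1515  0.062 ]
folBackR [ 0.5196 -0.1543  0.062 ]
plateL along x_s 0.4997 y_s 0.0995
plateR along x_s 0.5717 y_s 0.0993
hBL along x_s 0.518 y_s 0.0907
hBR along x_s 0.5537 y_s 0.0911
hFL along x_s 0.5182 y_s 0.0082
hFR along x_s 0.5538 y_s 0.0087
knob along x_s 0.536 y_s 0.0502
folFrontL along x_s 0.5302 y_s -0.0352
folFrontR along x_s 0.5419 y_s -0.0354
folBackL along x_s 0.5304 y_s -0.012
folBackR along x_s 0.5419 y_s -0.0118
192 [(222, -173), (236, -80), (237, 116), (238, 148), (243, -100), (247, 97), (248, 84), (253, -140), (254, 117), (256, -142), (258, 172), (260, -190), (261, -173), (276, 95)]
198 [(223, -110), (238, 156), (239, 86), (240, -73), (241, -121), (253, 87), (254, 175), (256, -124), (258, 147), (259, 105), (260, -122), (261, -242), (276, 108)]
204 [(222, -103), (223, -93), (238, 157), (239, 113), (241, -138), (244, 103), (245, 77), (256, -83), (258, 133), (259, 144), (261, -299), (276, 95)]
210 [(223, -161), (236, -95), (238, 150), (239, 140), (241, -114), (244, 79), (245, 71), (258, 114), (259, 186), (261, -334)]
214 [(223, -136), (236, -95), (238, 138), (239, 147), (244, -85), (258, 108), (259, 195), (261, -335), (276, 80)]
[ 0.54716634 -0.04767892  0.39860025] [ 0.52333745 -0.12099879  0.23057746]
```

The yaw is −15.3° with a consistent axis, and the hood is fully back. It had started about 24 mm open. Now I look into the bin.

{"name": "step_arm", "arguments": {"fingers": [1,1,1,1,1,1,1,1,1], "dp": [[0,3,1],[0,6,2],[0,10,3],[0,14,4],[0,18,4],[0,21,4],[0,21,4],[0,21,4],[0,21,4]], "turn": [[0,0,2],[0,0,4],[0,0,6],[0,0,6],[0,0,6],[0,0,6],[0,0,6],[0,0,6],[0,0,6]]}}

```text
time: 4.93
position: [0.5214, 0.0878, 0.2679]
eef_rot: [0.769, 0.64, -0.002, -0.001]
wrist_force: [-0.0, -0.4, 1.5]
grip_width: 0.0003
grasp_force: 0.0
```

```bash
python3 - <<'E'
from h import *
w=grab("wrist","pics/w3.png")
c=w["image"][40:240,150:360]; x=cv2.resize(c,None,fx=2.8,fy=2.8,interpolation=cv2.INTER_CUBIC); 
cv2.imwrite("pics/w3b.png",x[:,:,::-1]); print(x.shape,bot.state()["position"])
E
```

```text
(560, 588, 3) [0.52168458 0.08707494 0.26821469]
```

View pics/w3b.png

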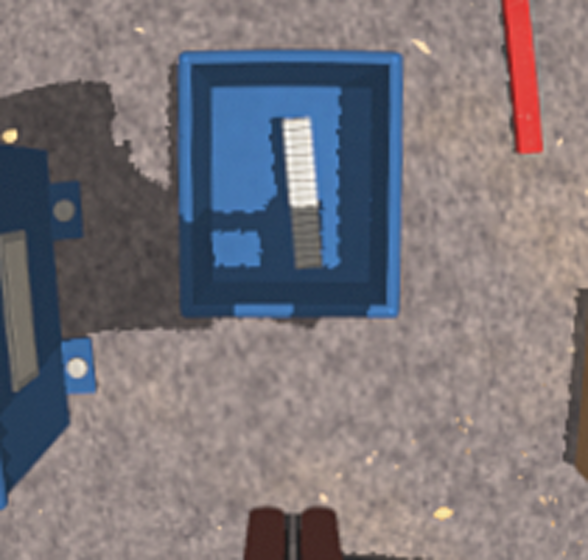

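The strip's top face in the bin has corners (283,118), (309,117), (322,267), (296,269) in the crop. The rim's outer corners are (180,52), (402,52), (398,317), (182,317).

```bash
python3 - <<'E'
from h import *
g=np.load("pics/w3.npz")
F=lambda u:(150+u[0]/2.8-.3,40+u[1]/2.8-.3)
S=[fhit(g,F(u),.043) for u in[(283,118),(309,117),(322,267),(296,269)]]
B=[fhit(g,F(u),.088) for u in[(180,52),(402,52),(398,317),(182,317)]]
for n,Q in(("strip",S),("bin",B)):
    Q=np.array(Q)[:,:2]; c=Q.mean(0); v=(Q[0]+Q[1]-Q[2]-Q[3])/2; w=(Q[1]+Q[2]-Q[0]-Q[3])/2
    yaw=np.degrees(np.arctan2(v[1],v[0]))-90
    print(n,c.round(4),"yaw",yaw.round(2),np.degrees(np.arctan2(w[1],w[0])).round(2),"len",np.linalg.norm(v),np.linalg.norm(w))
s=bot.state();from scipy.spatial.transform import Rotation as R
M=R.from_quat(s["eef_rot"]).as_matrix(); print(M.round(4),s["position"])
E
```

```text
strip [0.5394 0.1604] yaw -5.53 -7.0 len 0.07047812107003805 0.011999774860212361
bin [0.5349 0.1656] yaw -10.7 -10.49 len 0.11056107510749864 0.09008276002548511
[[ 1.826e-01  9.832e-01 -2.900e-03]
 [ 9.832e-01 -1.826e-01 -5.000e-04]
 [-1.000e-03 -2.700e-03 -1.000e+00]] [0.52168458 0.08707494 0.26821469]
```

{"name": "step_arm", "arguments": {"fingers": [0.66,0.66,0.66,0.66,0.66,0.66,0.66,0.66,0.66,0.66], "dp": [[0.9,3.6,0],[1.8,7.3,-2],[1.8,7.3,-5],[1.8,7.3,-9],[1.8,7.3,-12],[1.8,7.3,-15],[1.8,7.3,-17.5],[1.8,7.3,-17.5],[1.8,7.3,-17.5],[1.8,7.3,-17.5]], "turn": [[0,0,5],[0,0,5],[0,0,5],[0,0,5],[0,0,5],[0,0,5],[0,0,5],[0,0,5],[0,0,5],[0,0,5]]}}

```text
time: 5.82
position: [0.5416, 0.1599, 0.0956]
eef_rot: [0.741, 0.672, 0.0, 0.0]
wrist_force: [0.0, -0.8, -0.1]
grip_width: 0.0302
grasp_force: 0.0
```

```bash
python3 - <<'E'
from h import *
s=bot.state(); print(s["position"],s["eef_rot"],s["wrist_force"])
w=grab("wrist","pics/w4.png")
c=w["image"][130:280,180:330]; cv2.imwrite("pics/w4b.png",cv2.resize(c,None,fx=4,fy=4,interpolation=cv2.INTER_CUBIC)[:,:,::-1])
E
```

```text
[0.54155033 0.15990707 0.09557716] [7.40780474e-01 6.71747010e-01 4.09924335e-04 2.75999136e-04] [ 0.03914757 -0.82371065 -0.10455548]
```

View pics/w4b.png

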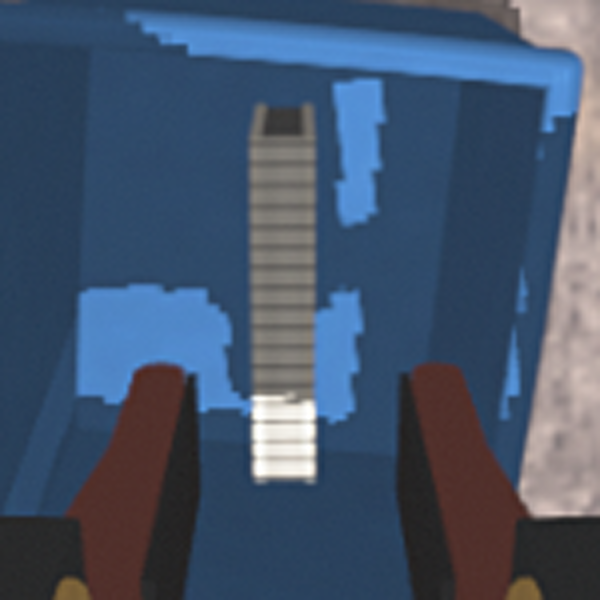

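The strip is between the fingers and parallel to them. Its centre is at crop x=284 against a finger midpoint of about 297, so it sits about 2 mm left, and the TCP x is 2 mm too far. I'll correct that, descend and grip.

{"name": "step_arm", "arguments": {"fingers": [0.66,0.66,0.66,0.66,0.66,1,1,1,1,1], "dp": [[-0.2,0,-2],[-0.2,0,-4],[-0.2,0,-6],[-0.2,0,-6.9],[-0.2,0,-6.9],[-0.2,0,-6.9],[-0.2,0,-6.9],[-0.2,0,-6.9],[-0.2,0,-6.9],[-0.2,0,-6.9]], "turn": [[0,0,0],[0,0,0],[0,0,0],[0,0,0],[0,0,0],[0,0,0],[0,0,0],[0,0,0],[0,0,0],[0,0,0]]}}

```text
time: 6.7
position: [0.5397, 0.1609, 0.027]
eef_rot: [0.74, 0.672, 0.001, 0.001]
wrist_force: [-0.5, -0.1, 7.3]
grip_width: 0.012
grasp_force: 30.0
```

{"name": "step_arm", "arguments": {"fingers": [1,1,1,1,1,1,1,1,1,1], "dp": [[0,0,2],[0,0,5],[0,0,8],[0,0,11],[0,0,14],[0,-1,17],[-0.4,-4,18],[-0.8,-7,18],[-1.2,-10.5,18],[-1.6,-14,18]], "turn": [[0,0,0],[0,0,0],[0,0,0],[0,0,0],[0,0,0],[0,0,0],[0,0,-2.5],[0,0,-5],[0,0,-7.5],[0,0,-9.8]]}}

```text
time: 7.53
position: [0.5222, 0.0197, 0.2065]
eef_rot: [0.795, 0.606, 0.0, 0.0]
wrist_force: [0.1, 0.4, -1.1]
grip_width: 0.0119
grasp_force: 30.0
```

{"name": "step_arm", "arguments": {"fingers": [1,1,1,1,1,1,1,1,1,1], "dp": [[-0.4,-3.5,0],[-0.8,-7,0],[-1.2,-10.5,0],[-1.6,-14,0],[-2,-17.5,-1],[-2.3,-20.5,-2.5],[-2.7,-23.5,-4],[-2.7,-23.5,-5],[-2.7,-23.5,-5],[-2.7,-23.5,-5]], "turn": [[0,0,0],[0,0,0],[0,0,0],[0,0,0],[0,0,0],[0,0,0],[0,0,0],[0,0,0],[0,0,0],[0,0,0]]}}

```text
time: 8.37
position: [0.4948, -0.2136, 0.1553]
eef_rot: [0.795, 0.606, -0.0, -0.001]
wrist_force: [1.2, 0.7, -1.0]
grip_width: 0.0117
grasp_force: 30.0
```

```bash
python3 - <<'E'
from h import *
s=bot.state(); print(s["position"],s["eef_rot"],s["wrist_force"],s["grip_width"])
w=grab("wrist","pics/w5.png")
c=w["image"][60:260,185:325]; cv2.imwrite("pics/w5b.png",cv2.resize(c,None,fx=3,fy=3,interpolation=cv2.INTER_CUBIC)[:,:,::-1])
E
```

```text
[ 0.49483647 -0.21357902  0.15526388] [ 7.95260057e-01  6.06267479e-01 -1.79499457e-04 -1.07390552e-03] [ 1.15347021  0.69116047 -1.0492078 ] 0.011723025837159416
```

View pics/w5b.png

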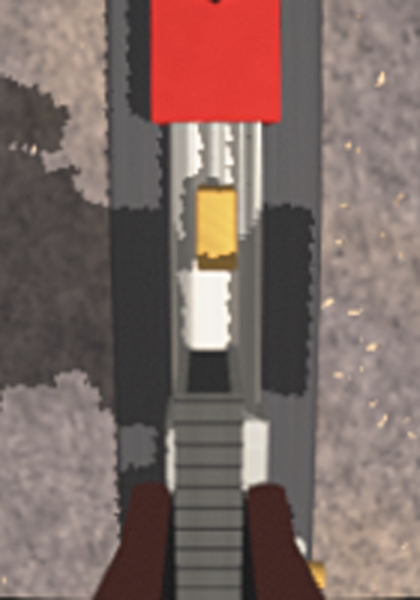

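The strip hangs straight in the grip, with its rear end at crop (174..245, 398). The follower is at (196..238, 187..265) and the hood front at (151..281, 122). Next I work out the remaining lateral offset.

```bash
python3 - <<'E'
from h import *
g=np.load("pics/w5.npz"); F=lambda u:(185+u[0]/3-.3,60+u[1]/3-.3)
t=np.radians(-15.3);xs=np.array([np.cos(t),np.sin(t)]);ys=np.array([-np.sin(t),np.cos(t)])
for n,a,b,z in[("strip back",(174,398),(245,398),.171),("strip mid",(175,500),(243,500),.171),("fol front",(197,262),(237,262),.062),("fol back",(196,187),(237,186),.062),("hood",(151,122),(281,122),.067),("nose end",(170,421),(268,419),.039),("plate",(110,205),(318,205),.008),("plate2",(117,420),(312,420),.008)]:
    p,q=fhit(g,F(a),z)[:2],fhit(g,F(b),z)[:2]; m=(p+q)/2
    print(n,"x_s %.4f y_s %.4f w %.4f"%(m@xs,m@ys,np.linalg.norm(p-q)))
s=bot.state(); p=s["position"][:2]; print("tcp x_s %.4f y_s %.4f"%(p@xs,p@ys)); 
im=g["image"].astype(int).sum(2)
for r in (196,205,215,222): 
    d=np.diff(im[r]); print(r,[(i,int(d[i])) for i in range(235,282) if abs(d[i])>50])
E
```

```text
strip back x_s 0.5345 y_s -0.0418 w 0.0122
strip mid x_s 0.5343 y_s -0.0608 w 0.0121
fol front x_s 0.5366 y_s -0.0330 w 0.0115
fol back x_s 0.5364 y_s -0.0111 w 0.0117
hood x_s 0.5363 y_s 0.0074 w 0.0361
nose end x_s 0.5374 y_s -0.0881 w 0.0322
plate x_s 0.5360 y_s -0.0199 w 0.0722
plate2 x_s 0.5361 y_s -0.0981 w 0.0714
tcp x_s 0.5342 y_s -0.0751
196 [(240, 56)]
205 [(239, 179), (240, 199), (242, -178), (243, -97), (264, 106), (265, 176), (266, 79), (272, -55), (273, -173), (274, -145)]
215 [(239, 217), (240, 207), (242, -224), (243, -127), (264, 136), (265, 207), (266, 89), (272, -94), (273, -181), (274, -90)]
222 [(239, 97), (240, 246), (241, 92), (242, -219), (243, -126), (264, 167), (265, 187), (266, -66), (267, -237), (268, -70), (269, -57), (279, 62)]
```

{"name": "step_arm", "arguments": {"fingers": [1,1,1,1,1,1,1,1], "dp": [[0.2,-0.05,-2],[0.2,-0.05,-4],[0.2,-0.05,-6],[0.2,-0.05,-7.5],[0.2,-0.05,-8.5],[0.2,-0.05,-9.1],[0.2,-0.05,-9.1],[0.2,-0.05,-9.1]], "turn": [[0,0,0],[0,0,0],[0,0,0],[0,0,0],[0,0,0],[0,0,0],[0,0,0],[0,0,0]]}}

```text
time: 9.08
position: [0.4981, -0.2145, 0.0652]
eef_rot: [0.795, 0.607, 0.0, 0.0]
wrist_force: [0.2, 0.2, 0.1]
grip_width: 0.0116
grasp_force: 30.0
```

{"name": "step_arm", "arguments": {"fingers": [1,1,1,1,1,1,1,1], "dp": [[0.1,0.4,0],[0.2,0.8,0],[0.33,1.2,0],[0.44,1.6,0],[0.55,2,0],[0.66,2.4,0],[0.7,2.55,0],[0.7,2.55,0]], "turn": [[0,0,0],[0,0,0],[0,0,0],[0,0,0],[0,0,0],[0,0,0],[0,0,0],[0,0,0]]}}

```text
time: 9.75
position: [0.5049, -0.1891, 0.0647]
eef_rot: [0.795, 0.607, 0.0, 0.0]
wrist_force: [0.9, -3.0, 0.8]
grip_width: 0.0117
grasp_force: 30.0
```

```bash
python3 - <<'E'
from h import *
w=grab("wrist","pics/w6.png")
c=w["image"][60:260,185:325]; cv2.imwrite("pics/w6b.png",cv2.resize(c,None,fx=3,fy=3,interpolation=cv2.INTER_CUBIC)[:,:,::-1])
t=np.radians(-15.3);xs=np.array([np.cos(t),np.sin(t)]);ys=np.array([-np.sin(t),np.cos(t)])
s=bot.state(); p=s["position"]; print("tcp x_s %.4f y_s %.4f z %.4f"%(p[:2]@xs,p[:2]@ys,p[2]),s["eef_rot"],s["wrist_force"])
E
```

```text
tcp x_s 0.5368 y_s -0.0494 z 0.0647 [7.94873710e-01 6.06774875e-01 2.75475595e-07 1.89367929e-04] [ 0.39057856 -1.5196816   0.23348522]
```

View pics/w6b.png

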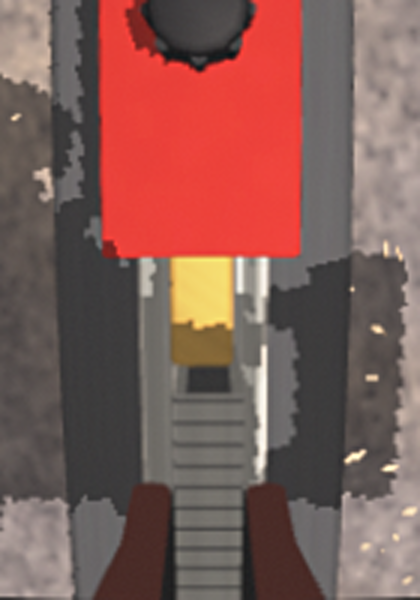

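The strip now butts against the follower: follower front at crop (171..234, 365), strip rear top at (172..245, 395). I'll check the lateral offset before lowering.

```bash
python3 - <<'E'
from h import *
g=np.load("pics/w6.npz"); F=lambda u:(185+u[0]/3-.3,60+u[1]/3-.3)
t=np.radians(-15.3);xs=np.array([np.cos(t),np.sin(t)]);ys=np.array([-np.sin(t),np.cos(t)])
for n,a,b,z in[("strip back",(172,396),(246,396),.081),("strip mid",(175,500),(243,500),.081),("fol front",(171,364),(233,363),.062),("fol back",(171,258),(234,258),.062),("hood",(102,257),(301,256),.067),("plate2",(62,350),(350,350),.008)]:
    p,q=fhit(g,F(a),z)[:2],fhit(g,F(b),z)[:2]; m=(p+q)/2
    print(n,"x_s %.4f y_s %.4f w %.4f"%(m@xs,m@ys,np.linalg.norm(p-q)))
im=g["image"].astype(int).sum(2)
for r in (160,170,178,185,190,205): 
    d=np.diff(im[r]); print(r,[(i,int(d[i])) for i in range(225,282) if abs(d[i])>45])
E
```

```text
strip back x_s 0.5375 y_s -0.0149 w 0.0127
strip mid x_s 0.5375 y_s -0.0342 w 0.0121
fol front x_s 0.5362 y_s -0.0140 w 0.0119
fol back x_s 0.5363 y_s 0.0063 w 0.0117
hood x_s 0.5361 y_s 0.0073 w 0.0361
plate2 x_s 0.5368 y_s -0.0241 w 0.0734
160 [(230, 98), (231, 87), (232, -52), (241, 79), (242, 91), (261, -55), (262, -121), (268, 71), (269, 143), (270, 89), (271, -47), (272, -134), (273, -142), (274, -110)]
170 [(230, 119), (231, 96), (232, -63), (271, 54), (273, -49), (281, -72)]
178 [(230, 86), (231, 89), (271, 310), (273, -323), (274, -51)]
185 [(230, 66), (231, 87), (243, -86), (246, -56), (247, -79), (260, 81), (261, 69), (265, 75), (266, 59), (269, 92), (270, 107), (271, 77), (273, -336)]
190 [(230, 48), (231, 99), (246, -65), (261, 68), (268, 60), (269, 165), (270, 133), (271, 63), (273, -347), (274, -51)]
205 [(231, 115), (232, 89), (233, -52), (269, 178), (270, 161), (271, 53), (272, -54), (273, -329)]
```

{"name": "step_arm", "arguments": {"fingers": [1,1,1,1,1,1,1], "dp": [[-0.05,0.12,0],[-0.05,0.12,0],[-0.05,0.12,-0.3],[-0.05,0.12,-0.6],[-0.05,0.12,-0.9],[-0.05,0.12,-1.2],[-0.05,0.12,-1.2]], "turn": [[0,0,0],[0,0,0],[0,0,0],[0,0,0],[0,0,0],[0,0,0],[0,0,0]]}}

```text
time: 10.38
position: [0.5035, -0.1879, 0.0518]
eef_rot: [0.795, 0.607, -0.0, -0.001]
wrist_force: [-0.4, -2.7, -1.9]
grip_width: 0.012
grasp_force: 30.0
```

{"name": "step_arm", "arguments": {"fingers": [1,1,1,1,1], "dp": [[0,0,-0.3],[0,0,-0.5],[0,0,-0.7],[0,0,-0.75],[0,0,-0.75]], "turn": [[0,0,0],[0,0,0],[0,0,0],[0,0,0],[0,0,0]]}}

```text
time: 10.8
position: [0.5039, -0.188, 0.0449]
eef_rot: [0.795, 0.607, -0.0, -0.0]
wrist_force: [-0.5, -2.4, -2.2]
grip_width: 0.012
grasp_force: 30.0
```

{"name": "step_arm", "arguments": {"fingers": [1,1,0.8,0.7,0.65,0.65,0.65,0.65], "dp": [[0,0,-0.1],[0,0,-0.1],[0,0,-0.1],[0,0,-0.1],[0,0,-0.1],[0,0,-0.1],[0,0,-0.1],[0,0,-0.1]], "turn": [[0,0,0],[0,0,0],[0,0,0],[0,0,0],[0,0,0],[0,0,0],[0,0,0],[0,0,0]]}}

```text
time: 11.47
position: [0.504, -0.188, 0.0441]
eef_rot: [0.795, 0.607, 0.0, -0.0]
wrist_force: [0.3, 0.5, 0.5]
grip_width: 0.0308
grasp_force: 0.0
```

{"name": "step_arm", "arguments": {"fingers": [0.65,0.65,0.65,0.65,0.65,0.8,1,1,1], "dp": [[0,0,1],[0,0,3],[0,0,6],[0,0,10],[0,0,14],[0,0,17],[0,0,17],[0,0,17],[0,0,17]], "turn": [[0,0,0],[0,0,0],[0,0,0],[0,0,0],[0,0,0],[0,0,0],[0,0,0],[0,0,0],[0,0,0]]}}

```text
time: 12.22
position: [0.5035, -0.1879, 0.214]
eef_rot: [0.795, 0.607, -0.0, -0.0]
wrist_force: [-0.5, -0.2, -1.0]
grip_width: 0.0077
grasp_force: 0.0
```

```bash
python3 - <<'E'
from h import *
w=grab("wrist","pics/w7.png")
c=w["image"][60:260,185:325]; cv2.imwrite("pics/w7b.png",cv2.resize(c,None,fx=3,fy=3,interpolation=cv2.INTER_CUBIC)[:,:,::-1])
s=bot.state(); print(s["position"],s["wrist_force"])
E
```

```text
[ 0.50298306 -0.1875726   0.21309365] [-0.33461918  0.86350316  0.1540618 ]
```

View pics/w7b.png

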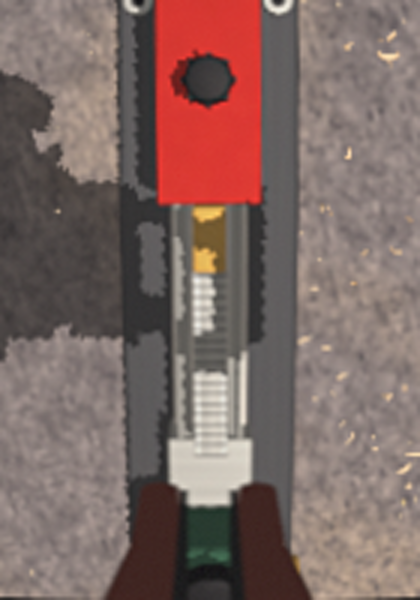

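The strip lies in the channel between the brass follower (rear end at crop row 275) and the nose (strip front at row 455). I'll verify with numbers and plan the hood push.

```bash
python3 - <<'E'
from h import *
g=np.load("pics/w7.npz"); F=lambda u:(185+u[0]/3-.3,60+u[1]/3-.3)
t=np.radians(-15.3);xs=np.array([np.cos(t),np.sin(t)]);ys=np.array([-np.sin(t),np.cos(t)])
for n,a,b,z in[("strip front",(194,455),(229,455),.060),("strip back",(192,275),(226,275),.060),("fol front",(193,273),(226,273),.062),("nose end",(169,438),(252,438),.039),("hood",(158,204),(261,203),.067),("knob",(185,82),(234,82),.091),("plate",(127,400),(296,400),.008)]:
    p,q=fhit(g,F(a),z)[:2],fhit(g,F(b),z)[:2]; m=(p+q)/2
    print(n,"x_s %.4f y_s %.4f w %.4f"%(m@xs,m@ys,np.linalg.norm(p-q)))
p=bot.state()["position"]
for y in(.084,-.030): print(y,(xs*.5363+ys*y-p[:2])*100,(.079-p[2])*100)
E
```

```text
strip front x_s 0.5368 y_s -0.0872 w 0.0132
strip back x_s 0.5359 y_s -0.0188 w 0.0122
fol front x_s 0.5361 y_s -0.0178 w 0.0117
nose end x_s 0.5365 y_s -0.0876 w 0.0332
hood x_s 0.5361 y_s 0.0074 w 0.0356
knob x_s 0.5361 y_s 0.0480 w 0.0154
plate x_s 0.5370 y_s -0.0810 w 0.0731
0.084 [ 3.64744176 12.70803047] -13.409364831163394
-0.03 [0.63928899 1.7120759 ] -13.409364831163394
```

{"name": "step_arm", "arguments": {"fingers": [1,1,1,1,1,1,1,1,1,1], "dp": [[0.9,3.2,0],[1.8,6.4,0],[2.7,9.5,0],[3.65,12.7,0],[3.65,12.7,-3],[3.65,12.7,-6],[3.65,12.7,-9],[3.65,12.7,-11.5],[3.65,12.7,-13.4],[3.65,12.7,-13.4]], "turn": [[0,0,0],[0,0,0],[0,0,0],[0,0,0],[0,0,0],[0,0,0],[0,0,0],[0,0,0],[0,0,0],[0,0,0]]}}

```text
time: 13.1
position: [0.5357, -0.0599, 0.0748]
eef_rot: [0.795, 0.607, -0.004, -0.004]
wrist_force: [-0.2, 0.0, -0.2]
grip_width: 0.0004
grasp_force: 0.0
```

{"name": "step_arm", "arguments": {"fingers": [1,1,1,1,1,1,1,1,1,1], "dp": [[-0.3,-1.1,0],[-0.6,-2.2,0],[-0.95,-3.5,0],[-1.3,-4.8,0],[-1.65,-6.1,0],[-2,-7.4,0],[-2.35,-8.6,0],[-2.6,-9.5,0],[-2.75,-10.1,0],[-2.75,-10.1,0]], "turn": [[0,0,0],[0,0,0],[0,0,0],[0,0,0],[0,0,0],[0,0,0],[0,0,0],[0,0,0],[0,0,0],[0,0,0]]}}

```text
time: 13.93
position: [0.5132, -0.164, 0.0809]
eef_rot: [0.795, 0.606, 0.0, 0.001]
wrist_force: [0.4, 1.0, 0.6]
grip_width: 0.0006
grasp_force: 0.0
```

{"name": "step_arm", "arguments": {"fingers": [1,1,1,1,1], "dp": [[-0.08,-0.3,0],[-0.16,-0.6,0],[-0.25,-0.9,0],[-0.25,-0.9,0],[-0.25,-0.9,0]], "turn": [[0,0,0],[0,0,0],[0,0,0],[0,0,0],[0,0,0]]}}

```text
time: 14.35
position: [0.5115, -0.1687, 0.0804]
eef_rot: [0.795, 0.606, 0.002, -0.001]
wrist_force: [4.5, 10.4, 3.6]
grip_width: 0.0004
grasp_force: 5.5
```

{"name": "step_arm", "arguments": {"fingers": [1,1,1,1,1,1,1], "dp": [[0.2,0.7,0],[0.4,1.4,0],[0.4,1.4,3],[0.4,1.4,6],[0.4,1.4,10],[0.4,1.4,14],[0.4,1.4,14]], "turn": [[0,0,0],[0,0,0],[0,0,0],[0,0,0],[0,0,0],[0,0,0],[0,0,0]]}}

```text
time: 14.93
position: [0.5189, -0.1588, 0.2276]
eef_rot: [0.795, 0.607, 0.003, 0.006]
wrist_force: [1.0, -0.2, 0.3]
grip_width: 0.0006
grasp_force: 0.0
```

{"name": "step_arm", "arguments": {"fingers": [1,1,1,1], "dp": [[-1,-3,1],[-1.5,-5,2],[-1.5,-5,2],[-1.5,-5,2]], "turn": [[0,0,0],[0,0,0],[0,0,0],[0,0,0]]}}

```text
time: 15.27
position: [0.4997, -0.2076, 0.2402]
eef_rot: [0.795, 0.606, 0.0, 0.0]
wrist_force: [-0.2, 0.5, -0.7]
grip_width: 0.0005
grasp_force: 0.0
```

```bash
python3 - <<'E'
from h import *
w=grab("wrist","pics/w8.png")
g=w; im=w["image"].astype(int)
red=((im[...,0]>90)&(im[...,1]<70)&(im[...,2]<70)).astype(np.uint8)
red[:60]=0;red[260:]=0;red[:,:200]=0;red[:,310:]=0
n,l,st,c=cv2.connectedComponentsWithStats(red); i=1+np.argmax(st[1:,4]); print(st[i])
t=np.radians(-15.3);ys=np.array([-np.sin(t),np.cos(t)])
x,y,wd,h,_=st[i]
for v in (y,y+h): print(fhit(g,(x+wd/2,v),.067)[:2]@ys)
s=bot.state(); print(s["position"],s["wrist_force"])
c=w["image"][60:260,185:325]; cv2.imwrite("pics/w8b.png",cv2.resize(c,None,fx=3,fy=3,interpolation=cv2.INTER_CUBIC)[:,:,::-1])
E
```

```text
[ 237  117   32   74 2019]
-0.00272364880921247
-0.0889106937386496
[ 0.49935283 -0.20666071  0.23962847] [-0.74473254  0.47093068  0.01659793]
```

View pics/w8b.png

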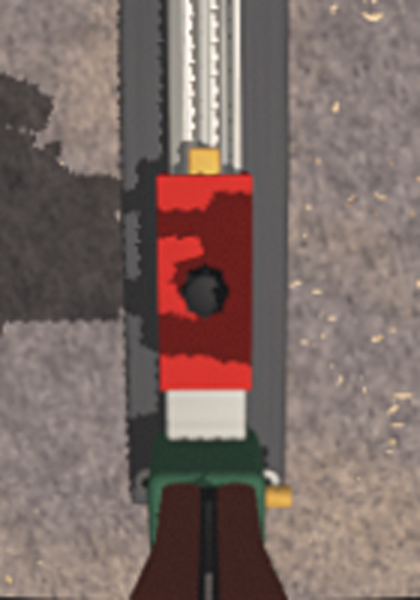

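The hood is home: its front edge at crop row 390 lies over the nose end, with the nose top visible in front. The follower sticks out behind it at (204,162), pushed back by the strip. I'm handing in.

```bash
python3 -c "
from bench import bot
print(bot.close_job())"
```

```text
the job is handed in; nothing more can be done
None
```

The job is handed in, with no verdict returned: by my measurements the strip is seated against the nose with the follower pushed back about 18 mm, the hood is home, no bystander was touched, and it took about 15 s of the 66 s.

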